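Wedge the rocking shaker

TASK

The laboratory shaker rocks, because the foot under one corner is short and hangs clear of the bench: with the fingertips push the wooden wedge along the bench, thin end first, under that foot until it is snug and the rocking stops, without shoving the shaker along or jacking it out of level. Then press down firmly with the fingertips on top of that corner to prove that it no longer rocks, and let go, leaving the wedge in place. Pick nothing up, and leave everything else on the bench where it stands.

Things in the scene. Friction and masses are not known exactly. Their poses are not given: they have to be found in the camera images.
- shaker: low white orbital shaker, 4 kg, with a flat metal platform on top, about 294 mm (its x) by 284 mm (its y) over four grey corner blocks, housing 170 x 160 mm, highest point 95 mm. Origin on the bench under its middle, z up. Feet under the blocks at x = +-125, y = +-120 mm. It stands level on three of them; about 3 N on the corner over the short foot rocks it over by that foot's 9 mm
- short_corner: the corner of the shaker at its +x, -y side, fixed to it: grey block 44 x 44 mm, 26 to 62 mm above the bench, and under it the short steel foot. Its origin and axes are those of the shaker
- short_foot (a point): centre of the underside of the short foot (disc 26 mm across), 9 mm above the bench; axes as the shaker's. The free side from which the wedge comes is the shaker's -y side
- corner_top (a point): centre of the flat top (44 x 44 mm) of the corner block over the short foot, 62 mm above the bench: the place to press; the shaker's housing stands 18 to 20 mm inside the block's inner edges and is 95 mm high at most
- wedge: solid wooden wedge lying flat, 100 g, 100 mm long (its x), 46 mm wide (its y), rising evenly from 2 mm at the thin end (its +x) to 20 mm at the thick end (its -x); origin at the centre of its underside. It starts on the shaker's -y side, its thin end 20 to 60 mm short of the foot's rim and pointing roughly at it.
- wedge_back (a point): centre of the wedge's upright thick end face (46 mm wide, 20 mm high), 10 mm above the bench; axes as the wedge's; the place to push. The wedge becomes snug with this face about 74 mm from the foot's centre and stays there by friction; 5 to 12 N of push then wedges it tight, much more slides or lifts the shaker
- flat_block: bystander: plain wooden block, 70 x 60 x 24 mm, same height at both ends (not the wedge); origin at the centre of its underside
- vial: bystander: small brown glass vial, 28 mm across, 50 mm high; origin at the centre of its underside
- bung: bystander: small reddish rubber bung, 42 mm across, 34 mm high; origin at the centre of its underside
- bottle: bystander: brown reagent bottle, 66 mm across, 150 mm high; origin at the centre of its underside
- beaker: bystander: clear beaker, 72 mm across, 90 mm high; origin at the centre of its underside
- jar: bystander: white jar, 60 mm across, 70 mm high; origin at the centre of its underside
- screwdriver: bystander: blue-handled screwdriver lying flat, 190 mm long
Mind the look-alikes: they are no part of the job. What is shaped like the wedge but black or pink is not meant.

How it is judged:
By the outcome, as a careful person would: the job done as asked, in the order asked, and still so for the second after the job is handed in, with the robot touching nothing.
It also fails if it takes over 51 s, if anything falls off the work surface, if the arm or the gripper's body presses on something with over 40 N, if the wrist force passes 120 N, or if a joint passes its speed limit or range.

ROBOT

A 7-joint arm with a two-finger parallel gripper is mounted at the origin on the work surface. World frame = base frame: x ahead of the robot, y to its left, z up, the work surface at z = 0. Lengths are in m, angles in rad, forces in N, time in s.
With the tool pointing down it reaches from about 0.4 to 0.85 m from the base axis. Payload 10.4 kg.
Tool frame: the origin (TCP) lies at the very end of the fingers, on their centre line; the grasp point (between the pads) lies 19 mm behind it; x points along the fingers, z is the direction in which the jaws open and shut, and the axes are right-handed (so a half turn about x gives the same grasp; the last joint's range is limited). The gripper opens to 85 mm and grips with 20 to 120 N. Pads are 22 mm wide; open, the fingers measure 114 mm over their backs; the gripper's body (76 mm by 85 mm) begins 54 mm behind the grasp point. The pads swing forward as they close: fully open they stand 13 mm farther back than shut.
Start: joints at [-0.023, 0.332, -0.065, 1.46, 0.022, 1.35, -0.088], TCP at [0.625, 0, 0.231] pointing down, gripper open.
Joint ranges: [-2.6, 2.6], [-0.5, 2.12], [-1.47, 1.34], [0.16, 2.42], [-1.27, 4.41], [0.06, 2.06], [-2.6, 2.6]. Speed limits (rad/s): [2.22, 2.22, 2.79, 2.79, 3.14, 3.14, 3.14].

INTERFACE

Orientations are given as a unit quaternion [x, y, z, w].
In Python, from workcell import telemetry, viewer, manip, spot_in, mark_of gives the robot as it stands. The module is installed in compiled form; this text tells all that it offers.
- The arm moves only by the shell command python3 -m crank 'ROWS' [FORCE]. ROWS is JSON, a list of rows, each a list of 3 entries, a list of its own where there are three numbers: the closure, from 0 (fully open) to 1 (shut), then the shift along the world's x, y, z in cm, then the turn, a rotation vector about the world's x, y, z in rad. A call has 1 to 12 rows; each row shifts and turns the commanded pose from where the row before left it; what a row does not reach is not made up. A row lasts 1/12 s, in which the tool goes at most 41.7 mm and 7.16 degrees, less where a joint would pass 70% of its speed; a pose out of reach is approached as far as the arm can. A call with a gripper value outside its range is refused whole. The fingers move at their own pace and stop on an object; FORCE is the grip in N (left out, the last holds). Time passes only in rows, so rows that do not move let the fingers close. It gives the time, the measured TCP pose, the force and the opening at its end, in the units of the state.
- telemetry.get_obs(): the state, without advancing time (a new reading comes with each control period).
- viewer.camera(name): name is "scene" or "side" or "wrist"; returns a dict with "frame" (480x640x3 uint8, red, green, blue), "intrinsics" (3x3 intrinsics, pixels), "cam_to_world" (4x4, takes a point from camera to world coordinates). Camera axes: x right, y up, looking along -z (the intrinsics and any distortion apply to the point x, -y, -z); pixel columns grow to the right and rows downward; lengths in m; the calibration is good to about 2 mm. The wrist camera is an equidistant fisheye: a pixel r from the principal point sees the ray r / f radians off the axis. A picture is of the moment at which its call begins. There is no depth.
- manip.hand_in(): hands the job in, once; it reports no verdict.
Trained networks look in a picture, given as the dict that the camera call returned (one of the last four; its "shot" number tells which), for a name from the list of things; names that differ only in an ending like _2 or _b are one class to them, and where a whole thing is asked for, a point or a joint stands for the part that bears it (a point fixed in the world has none). Each returns a list of dicts, best first, with "conf" (0 to 1); they miss things now and then, are a little off and sometimes report something else, mostly with a low value. They report only what shows in the picture. A call takes as long as a camera call. They do not tell look-alikes from the thing itself.
- spot_in(thing, picture): "location" ([x, y, z] in m, in the coordinates of the camera as it stood for that picture, good to about 4 mm: the middle of the surface that is visible of it).
- mark_of(thing, picture): "location" ([x, y, z] in m, in the coordinates of the camera as it stood for that picture, good to about 4 mm: a listed point, or the origin of a listed thing).
The state is a dict: "clock": time; "joint_pos": joint angles; "joint_velocities": joint speeds; "tau": joint torques, N m; "position": TCP position; "ee_rot": TCP orientation; "ft_force": force on the tool from outside, world axes, zero at the start; "torque": the same for the moment, N m; "grip_width": opening from 0.0 (shut) to 1.0 (fully open).
Only numpy, scipy, OpenCV 4.12 (cv2) and the standard library are available. Lean on these libraries where they do the work, as an engineer would, in place of code of your own. Each camera call takes 0.05 s, during which the arm holds its last target. There are 200 camera calls.

## Working session

There is one attempt and no reset: what is moved stays moved. The work goes in short steps, Python scripts to look and compute and a shell command to move; the robot and the scene stay as the last step left them, time stands still between calls to the robot, and variables do not carry over. Pictures are saved under pics/ and viewed, about 8 in all and at most 12, crops included, and the job is handed in when it is done.

```bash
mkdir -p pics
cat > h.py <<'E'
import numpy as np, cv2
from workcell import telemetry, viewer, manip, spot_in, mark_of
def W(p,l): return (p["cam_to_world"]@np.r_[l,1])[:3]
def px(p,w):
    c=np.linalg.inv(p["cam_to_world"])@np.r_[w,1]; q=p["intrinsics"]@np.array([c[0],-c[1],-c[2]]); return q[:2]/q[2]
def save(p,n): cv2.imwrite("pics/"+n,p["frame"][:,:,::-1])
def ray(p,u,v,z):
    K=p["intrinsics"]; d=np.array([(u-K[0,2])/K[0,0],-(v-K[1,2])/K[1,1],-1]); T=p["cam_to_world"]; d=T[:3,:3]@d; o=T[:3,3]
    return o+d*(z-o[2])/d[2]
E
python3 - <<'E'
from h import *
for n in("scene","side"):
    p=viewer.camera(n); save(p,n+"0.png"); print(n,p["cam_to_world"][:3,3].round(3))
    for t in("shaker","short_foot","corner_top","wedge","wedge_back","flat_block"):
        for r in mark_of(t,p)[:4]:
            w=W(p,r["location"]); print(t,round(r["conf"],2),w.round(4),px(p,w).round(0))
o=telemetry.get_obs(); print(o["clock"],o["position"],o["ee_rot"],o["ft_force"])
E
```

```text
scene [ 1.19  -0.012  0.727]
shaker 0.73 [0.6554 0.0354 0.0069] [376. 311.]
shaker 0.71 [ 4.477e-01  1.813e-01 -3.000e-04] [440. 245.]
short_foot 0.73 [0.5654 0.0616 0.0097] [389. 277.]
short_foot 0.58 [ 0.6826 -0.4149 -0.0032] [155. 309.]
corner_top 0.97 [0.5673 0.0602 0.0656] [391. 260.]
wedge 0.9 [ 0.755   0.0931 -0.0018] [406. 360.]
wedge 0.83 [ 5.311e-01 -2.248e-01 -4.000e-04] [261. 260.]
wedge 0.74 [ 0.4484  0.1831 -0.0026] [441. 246.]
wedge 0.67 [ 5.677e-01 -5.350e-02 -3.000e-04] [335. 277.]
wedge_back 0.88 [ 0.7539 -0.1037  0.0092] [300. 348.]
wedge_back 0.8 [ 0.5021 -0.1857  0.0053] [280. 250.]
wedge_back 0.7 [ 0.5723 -0.0984  0.0102] [314. 274.]
wedge_back 0.65 [0.7107 0.0718 0.011 ] [395. 335.]
flat_block 0.83 [ 0.4175 -0.0669  0.0035] [334. 228.]
side [ 0.321 -0.8    0.565]
shaker 0.77 [0.4462 0.1808 0.0032] [251. 205.]
short_foot 0.94 [0.5759 0.0668 0.0116] [321. 217.]
corner_top 0.62 [0.5675 0.0671 0.0666] [316. 195.]
wedge 0.96 [ 0.7116 -0.0885  0.0049] [412. 248.]
wedge 0.84 [ 0.564  -0.0517  0.0006] [333. 254.]
wedge 0.83 [ 0.7568  0.0913 -0.0023] [395. 204.]
wedge 0.61 [ 5.342e-01 -2.233e-01  2.000e-04] [349. 315.]
wedge_back 0.97 [ 0.5691 -0.0971  0.0062] [344. 264.]
wedge_back 0.68 [0.708  0.0723 0.0136] [378. 205.]
wedge_back 0.67 [ 0.503  -0.1816  0.0099] [323. 299.]
wedge_back 0.62 [ 0.7539 -0.111   0.0066] [437. 250.]
flat_block 0.58 [ 0.4252 -0.0701  0.0022] [265. 273.]
0.7 [6.25017859e-01 6.04359773e-06 2.31343793e-01] [ 8.85594753e-06  7.07073274e-01 -7.76255352e-06  7.07140287e-01] [ 0.09575811  0.53438121 -0.38559193]
```

View pics/scene0.png

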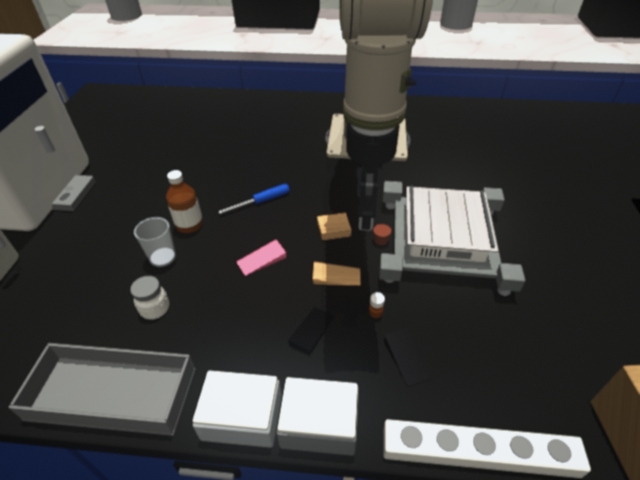

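View pics/side0.png

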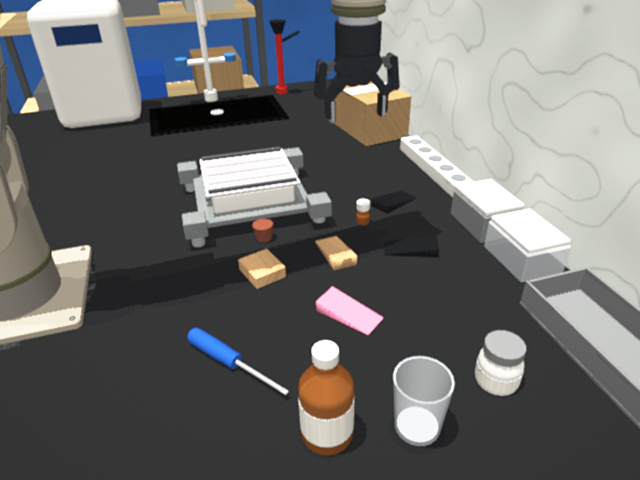

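The scene picture shows the wooden wedge at (336,274), the flat block at (334,226), the black decoys at (311,330) and (405,358), the pink one at (261,258), and the short corner at (391,265). The bung (382,234) and vial (377,305) flank the path. I'll confirm in one enlarged composite that includes the wrist view.

Run:
```python
from h import *
acc={}
for n in("scene","side","wrist"):
  for k in range(2):
    p=viewer.camera(n)
    for t in("shaker","short_foot","corner_top","wedge","wedge_back","vial","bung"):
        for r in mark_of(t,p)[:6]:
            w=W(p,r["location"])
            if t[:5]!="wedge" or (abs(w[0]-.57)<.03 and abs(w[1]+.07)<.05): print(n,t,round(r["conf"],2),w.round(4))
  if n=="scene": a=cv2.resize(p["frame"][180:330,300:500],(400,300),interpolation=2)
  if n=="side": b=cv2.resize(p["frame"][180:330,200:400],(400,300),interpolation=2)
  if n=="wrist": c=p["frame"]; print(p["intrinsics"],p["cam_to_world"].round(3))
im=np.vstack([np.hstack([a,b]),np.hstack([cv2.resize(c,(400,300)),cv2.resize(c[120:360,160:480],(400,300),interpolation=2)])])
cv2.imwrite("pics/c1.png",im[:,:,::-1])
```

```text
scene shaker 0.6 [0.4453 0.1835 0.0006]
scene shaker 0.41 [0.567  0.0617 0.0099]
scene short_foot 0.69 [0.5663 0.0612 0.0114]
scene corner_top 0.55 [0.5712 0.0593 0.0636]
scene corner_top 0.51 [ 0.5728 -0.0973  0.0097]
scene wedge 0.9 [ 0.5685 -0.054   0.0023]
scene wedge_back 0.58 [ 0.5704 -0.0966  0.0076]
scene vial 0.56 [0.6562 0.0365 0.0073]
scene vial 0.33 [ 5.656e-01 -5.440e-02  1.000e-04]
scene bung 0.64 [ 0.4485  0.043  -0.    ]
scene shaker 0.61 [ 0.447   0.1802 -0.0008]
scene short_foot 0.59 [0.5657 0.0621 0.0094]
scene corner_top 0.71 [0.5667 0.0605 0.0643]
scene wedge 0.67 [ 5.668e-01 -5.550e-02  3.000e-04]
scene wedge_back 0.75 [ 0.5718 -0.0992  0.0106]
scene vial 0.83 [0.6553 0.0347 0.009 ]
scene bung 0.76 [ 0.4477  0.047  -0.0023]
scene bung 0.26 [ 5.676e-01 -5.680e-02  4.000e-04]
side shaker 0.83 [0.4493 0.1812 0.0009]
side short_foot 0.17 [0.5717 0.0652 0.0636]
side corner_top 0.73 [0.5703 0.0691 0.0625]
side wedge 0.76 [ 0.5662 -0.0508  0.0013]
side wedge_back 0.7 [ 0.5682 -0.0978  0.0081]
side vial 0.63 [0.6548 0.0391 0.0015]
side bung 0.6 [0.4448 0.0449 0.0049]
si
[... 597 characters left out ...]
.0109]
wrist vial 0.64 [ 0.6545  0.0326 -0.0017]
wrist bung 0.7 [ 0.4468  0.0451 -0.0022]
wrist shaker 0.58 [0.4466 0.183  0.0015]
wrist corner_top 0.78 [0.5689 0.0592 0.0609]
wrist corner_top 0.23 [ 0.4445  0.0458 -0.0052]
wrist wedge 0.64 [ 5.657e-01 -4.930e-02  2.000e-04]
wrist wedge_back 0.7 [ 0.5715 -0.1012  0.0099]
wrist vial 0.97 [ 0.6542  0.0299 -0.0017]
wrist bung 0.61 [ 0.4465  0.0472 -0.0037]
wrist bung 0.35 [ 0.6535  0.031  -0.0033]
[[371.64829954   0.         319.69383556]
 [  0.         371.64829954 234.34203273]
 [  0.           0.           1.        ]] [[ 1.     0.    -0.001  0.626]
 [ 0.     0.962  0.275  0.07 ]
 [ 0.001 -0.275  0.962  0.374]
 [ 0.     0.     0.     1.   ]]
```

View pics/c1.png

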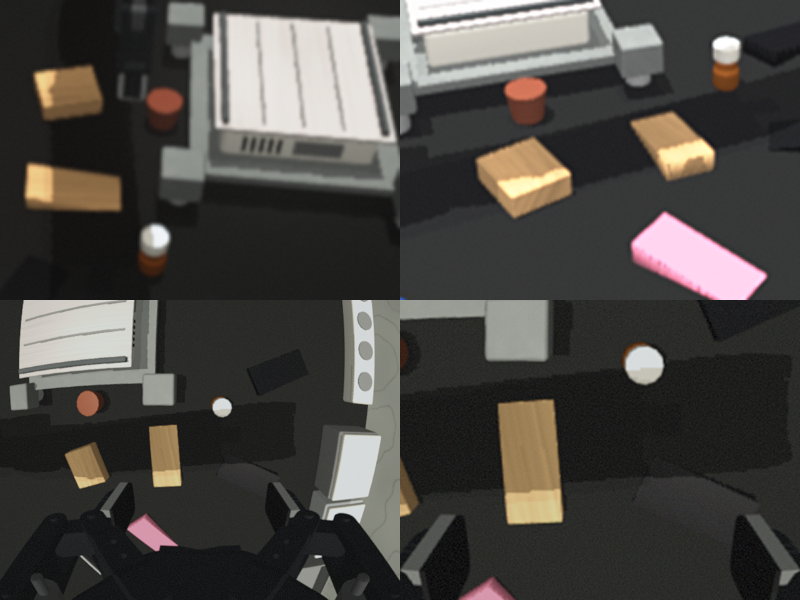

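The composite shows the wooden wedge at lower-left panel (165,455), thin end up (+y) and thick end at the bottom. It is the only wooden piece with a slope. The flat block is at (87,465) and the black and pink decoys lie elsewhere. I'll measure the yaw from the wrist corners while starting to move.

```bash
cat >> h.py <<'E'
def fray(p,u,v,z):
    K=p["intrinsics"]; a=np.array([u-K[0,2],v-K[1,2]])/K[0,0]; r=np.hypot(*a); s=np.sin(r)/r
    T=p["cam_to_world"]; d=T[:3,:3]@np.array([a[0]*s,-a[1]*s,-np.cos(r)]); o=T[:3,3]; return o+d*(z-o[2])/d[2]
E
python3 - <<'E'
from h import *
p=viewer.camera("wrist")
for n,u,v,z in(("thinL",238.4,201.6,.002),("thinR",284,200,.002),("thickL",245.6,299.2,.02),("thickR",290.4,297.6,.02),("blkL",230.4,166.4,.062),("blkR",278.4,168.8,.062)):
    print(n,fray(p,u,v,z).round(4))
E
python3 -m crank '[[1,[-1.4,-3,0],[0,0,0]],[1,[-1.4,-3,0],[0,0,0]],[1,[-1.4,-3,-2],[0,0,0]],[1,[-1.3,-3,-3],[0,0,0]],[1,[0,-0.8,-3],[0,0,0]],[1,[0,0,-3],[0,0,0]],[1,[0,0,0],[0,0,0]],[1,[0,0,0],[0,0,0]]]'
```

```text
thinL [ 0.542 -0.001  0.002]
thinR [5.897e-01 2.000e-04 2.000e-03]
thickL [ 0.5469 -0.1031  0.02  ]
thickR [ 0.5952 -0.1004  0.02  ]
blkL [0.5497 0.0413 0.062 ]
blkR [0.5912 0.0384 0.062 ]
clock: 3.82
position: [0.5701, -0.1257, 0.1226]
ee_rot: [0.0, 0.708, 0.0, 0.706]
ft_force: [-0.4, 0.0, 1.2]
grip_width: -0.001
```

```bash
python3 -m crank '[[1,[0,-0.3,-3],[0,0,0]],[1,[0,0,-3],[0,0,0]],[1,[0,0,-3],[0,0,0]],[1,[0,0,-1.5],[0,0,0]],[1,[0,0,-0.9],[0,0,0]],[1,[0,0,0],[0,0,0]],[1,[0,0,0],[0,0,0]]]'
python3 -m crank '[[1,[0,0.8,0],[0,0,0]],[1,[0,0.8,0],[0,0,0]],[1,[0,0.8,0],[0,0,0]],[1,[0,0.8,0],[0,0,0]],[1,[0,0.8,0],[0,0,0]],[1,[0,0.6,0],[0,0,0]],[1,[0,0,0],[0,0,0]],[1,[0,0,0],[0,0,0]]]'
python3 - <<'E'
from h import *
p=viewer.camera("wrist"); a=p["frame"]
o=telemetry.get_obs(); print(o["clock"],o["position"],o["ft_force"])
q=viewer.camera("side"); b=q["frame"]
for P in(p,q):
  for t in("wedge","wedge_back","corner_top","short_foot"):
    for r in mark_of(t,P)[:4]:
        w=W(P,r["location"])
        if abs(w[0]-.57)<.03 and -.12<w[1]<.1: print(t,round(r["conf"],2),w.round(4))
cv2.imwrite("pics/c2.png",np.vstack([cv2.resize(a,(560,420))[:,:,::-1],cv2.resize(b[180:260,260:420],(560,180+0))[:,:,::-1]]))
E
```

```text
clock: 4.4
position: [0.5723, -0.1289, 0.011]
ee_rot: [-0.0, 0.706, 0.0, 0.708]
ft_force: [1.0, 0.2, 0.5]
grip_width: 0.001
clock: 5.07
position: [0.5708, -0.0825, 0.0091]
ee_rot: [-0.0, 0.707, 0.0, 0.707]
ft_force: [0.2, 0.3, 0.6]
grip_width: 0.0
5.1167 [ 0.57069423 -0.08314058  0.00907304] [-0.28427166 -0.8610876   0.37767771]
wedge 0.72 [ 0.5682 -0.02    0.002 ]
wedge_back 0.64 [ 0.5709 -0.0674  0.0135]
wedge_back 0.8 [ 0.5686 -0.0706  0.0088]
corner_top 0.71 [0.5721 0.0688 0.0644]
short_foot 0.67 [0.5739 0.0688 0.0106]
```

View pics/c2.png

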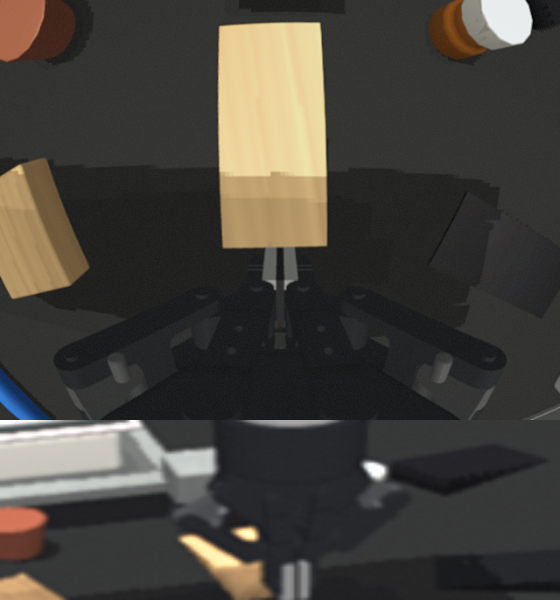

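The wrist view shows the wedge at (272,135) pushed squarely, with the fingers at the middle of its back (280,255). The vial, bung and block are untouched. I'll continue almost to snug, then creep.

```bash
python3 -m crank '[[1,[0,0.8,0],[0,0,0]],[1,[0,0.8,0],[0,0,0]],[1,[0,0.8,0],[0,0,0]],[1,[0,0.8,0],[0,0,0]],[1,[0,0.6,0],[0,0,0]],[1,[0,0,0],[0,0,0]],[1,[0,0,0],[0,0,0]]]'
python3 -m crank '[[1,[0,0.2,0],[0,0,0]],[1,[0,0.2,0],[0,0,0]],[1,[0,0,0],[0,0,0]],[1,[0,0,0],[0,0,0]]]'
python3 - <<'E'
from h import *
o=telemetry.get_obs(); print(o["clock"],o["position"],o["ft_force"])
p=viewer.camera("wrist"); save(p,"w3.png")
for t in("wedge","wedge_back","corner_top"):
    for r in mark_of(t,p)[:2]: print(t,round(r["conf"],2),W(p,r["location"]).round(4))
E
```

```text
clock: 6.15
position: [0.5709, -0.0445, 0.0092]
ee_rot: [-0.0, 0.707, 0.0, 0.707]
ft_force: [-0.2, -0.8, -0.1]
grip_width: 0.003
clock: 6.48
position: [0.5708, -0.0413, 0.0092]
ee_rot: [0.0, 0.707, -0.0, 0.707]
ft_force: [-0.3, 0.7, -0.1]
grip_width: -0.0
6.4833 [ 0.57081201 -0.04125319  0.00916181] [-0.32938737  0.71735167 -0.10046174]
wedge 0.83 [ 0.5684  0.0194 -0.0021]
wedge 0.72 [ 7.092e-01 -8.880e-02  5.000e-04]
wedge_back 0.85 [ 0.7554 -0.1098  0.0105]
wedge_back 0.68 [0.7097 0.0745 0.0119]
corner_top 0.9 [0.5722 0.0553 0.0614]
corner_top 0.27 [ 6.544e-01  3.180e-02 -1.000e-04]
```

View pics/w3.png

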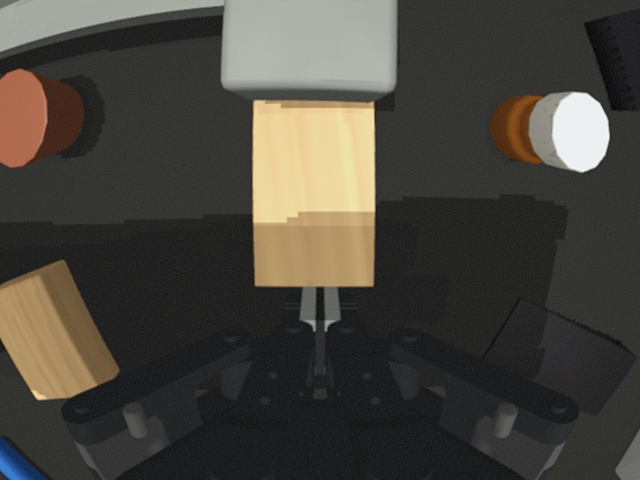

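The wedge (314,190) runs under the block (310,50) centred and straight. Now I'll creep while watching the force.

```bash
python3 -m crank '[[1,[0,0.3,0],[0,0,0]],[1,[0,0.3,0],[0,0,0]],[1,[0,0.3,0],[0,0,0]],[1,[0,0.2,0],[0,0,0]],[1,[0,0,0],[0,0,0]],[1,[0,0,0],[0,0,0]]]'
for i in 1; do python3 -m crank '[[1,[0,0.1,0],[0,0,0]],[1,[0,0.1,0],[0,0,0]],[1,[0,0,0],[0,0,0]]]'; python3 -m crank '[[1,[0,0.1,0],[0,0,0]],[1,[0,0,0],[0,0,0]]]'; done
```

```text
clock: 7.18
position: [0.5708, -0.0298, 0.0092]
ee_rot: [-0.0, 0.707, 0.0, 0.707]
ft_force: [-0.3, 0.2, -0.5]
grip_width: 0.001
clock: 7.43
position: [0.5708, -0.0281, 0.0092]
ee_rot: [0.0, 0.707, 0.0, 0.707]
ft_force: [-0.6, -0.1, -0.0]
grip_width: 0.001
clock: 7.6
position: [0.5708, -0.0271, 0.0091]
ee_rot: [-0.0, 0.707, 0.0, 0.707]
ft_force: [0.2, -0.3, -0.8]
grip_width: 0.007
```

```bash
R='' ; python3 -m crank '[[1,[0,0.1,0],[0,0,0]],[1,[0,0,0],[0,0,0]]]' | grep -E 'pos|ft'
python3 -m crank '[[1,[0,0.1,0],[0,0,0]],[1,[0,0,0],[0,0,0]]]' | grep -E 'pos|ft'
python3 -m crank '[[1,[0,0.05,0],[0,0,0]],[1,[0,0,0],[0,0,0]]]' | grep -E 'pos|ft'
python3 -m crank '[[1,[0,0.05,0],[0,0,0]],[1,[0,0,0],[0,0,0]]]' | grep -E 'pos|ft'
```

```text
position: [0.5708, -0.026, 0.0092]
ft_force: [-0.2, -0.7, 0.2]
position: [0.5708, -0.0249, 0.0092]
ft_force: [-0.5, -0.6, 0.5]
position: [0.5708, -0.0245, 0.0092]
ft_force: [-0.8, -0.3, -0.0]
position: [0.5708, -0.0242, 0.0092]
ft_force: [-0.7, -0.6, 0.4]
```

```bash
python3 -m crank '[[1,[0,0.05,0],[0,0,0]],[1,[0,0,0],[0,0,0]]]' | grep -E 'pos|ft'
python3 -m crank '[[1,[0,0.05,0],[0,0,0]],[1,[0,0,0],[0,0,0]]]' | grep -E 'pos|ft'
python3 -m crank '[[1,[0,0.05,0],[0,0,0]],[1,[0,0,0],[0,0,0]]]' | grep -E 'pos|ft'
python3 -m crank '[[1,[0,0.05,0],[0,0,0]],[1,[0,0,0],[0,0,0]]]' | grep -E 'pos|ft'
```

```text
position: [0.5708, -0.0238, 0.0092]
ft_force: [-0.6, -1.3, 0.6]
position: [0.5708, -0.0235, 0.0092]
ft_force: [-0.2, -2.1, 0.5]
position: [0.5708, -0.0231, 0.0092]
ft_force: [0.7, -4.1, 0.7]
position: [0.5708, -0.0228, 0.0092]
ft_force: [0.1, -5.1, -0.2]
```

```bash
python3 -m crank '[[1,[0,0.05,0],[0,0,0]],[1,[0,0,0],[0,0,0]]]' | grep -E 'pos|ft'
python3 -m crank '[[1,[0,0.04,0],[0,0,0]],[1,[0,0,0],[0,0,0]],[1,[0,0,0],[0,0,0]]]' | grep -E 'pos|ft'
```

```text
position: [0.5708, -0.0226, 0.0092]
ft_force: [0.3, -5.6, 0.1]
position: [0.5708, -0.0225, 0.0092]
ft_force: [-0.5, -6.7, 0.7]
```

```bash
python3 -m crank '[[1,[0,0.05,0],[0,0,0]],[1,[0,0,0],[0,0,0]],[1,[0,0,0],[0,0,0]]]' | grep -E 'pos|ft'
python3 - <<'E'
from h import *
p=viewer.camera("wrist"); q=viewer.camera("side")
o=telemetry.get_obs(); print(o["clock"],o["position"],o["ft_force"])
for P in(p,q):
  for t in("wedge","wedge_back","corner_top","short_foot","shaker","vial","bung"):
    for r in mark_of(t,P)[:2]: print(t,round(r["conf"],2),W(P,r["location"]).round(4))
cv2.imwrite("pics/c4.png",np.hstack([cv2.resize(p["frame"],(400,300)),cv2.resize(q["frame"][160:280,220:380],(400,300))])[:,:,::-1])
E
```

```text
position: [0.5708, -0.0224, 0.0092]
ft_force: [0.7, -7.5, -0.2]
9.7 [ 0.57082689 -0.02233171  0.00920864] [ 0.25608349 -7.74212209  0.15738826]
wedge 0.85 [ 0.7079 -0.0914  0.0059]
wedge 0.46 [ 0.6533  0.0307 -0.0022]
wedge_back 0.81 [ 0.7536 -0.1063  0.0111]
wedge_back 0.58 [0.7118 0.0722 0.0105]
corner_top 0.84 [0.5702 0.0618 0.0627]
bung 0.69 [ 0.4455  0.0477 -0.0035]
wedge 0.93 [ 0.7116 -0.0904  0.004 ]
wedge 0.62 [ 0.534  -0.2222 -0.0007]
wedge_back 0.98 [0.7043 0.0718 0.0118]
wedge_back 0.85 [ 0.5031 -0.1811  0.0068]
corner_top 0.97 [0.5733 0.0648 0.0612]
short_foot 0.87 [0.573  0.0681 0.0113]
short_foot 0.66 [0.4523 0.0485 0.0009]
shaker 0.55 [0.4492 0.182  0.0023]
vial 0.8 [0.6558 0.0368 0.0026]
vial 0.45 [ 0.6804 -0.412  -0.0028]
bung 0.77 [0.448  0.0468 0.0036]
```

View pics/c4.png

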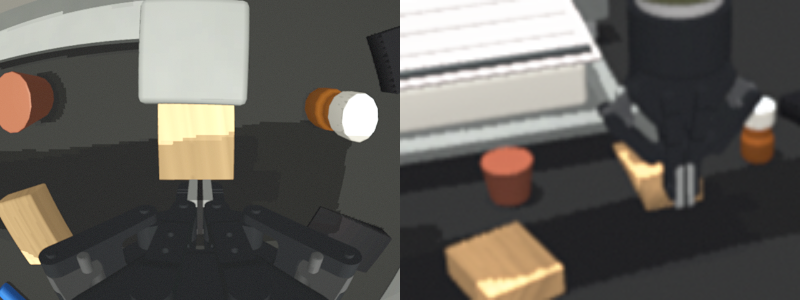

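The force is 7.7 N and further travel has stopped. The wedge is under the block (195,140 in the wrist panel), centred, and the neighbours are untouched. I'll withdraw, rise, and go over the corner.

```bash
python3 -m crank '[[1,[0,-0.8,0],[0,0,0]],[1,[0,-1.4,0],[0,0,0]],[1,[0,0,3],[0,0,0]],[1,[0,0,3],[0,0,0]],[1,[0,0,3],[0,0,0]],[1,[0,0,2.6],[0,0,0]],[1,[0,0,0],[0,0,0]]]'
python3 - <<'E'
from h import *
p=viewer.camera("wrist"); q=viewer.camera("side")
for P in(p,q):
  for t in("wedge","wedge_back","corner_top","short_foot","shaker"):
    for r in mark_of(t,P)[:3]:
        w=W(P,r["location"])
        if w[0]<.6 and w[1]>-.1: print(t,round(r["conf"],2),w.round(4))
cv2.imwrite("pics/c5.png",np.hstack([cv2.resize(p["frame"],(400,300)),cv2.resize(q["frame"][160:280,220:380],(400,300))])[:,:,::-1])
E
```

```text
clock: 10.98
position: [0.5738, -0.0422, 0.131]
ee_rot: [0.0, 0.704, 0.001, 0.71]
ft_force: [0.6, 0.0, 0.1]
grip_width: 0.002
wedge 0.86 [0.5674 0.04   0.0018]
wedge 0.59 [0.5702 0.06   0.0607]
wedge_back 0.87 [ 0.5718 -0.0066  0.0093]
corner_top 0.61 [0.5693 0.0582 0.063 ]
shaker 0.7 [ 0.5702 -0.0096  0.0134]
wedge 0.76 [5.648e-01 3.790e-02 5.000e-04]
wedge_back 0.81 [ 0.5673 -0.007   0.0122]
corner_top 0.69 [0.5718 0.0639 0.0637]
short_foot 0.24 [0.5717 0.0679 0.0632]
shaker 0.78 [0.4494 0.1833 0.0032]
```

View pics/c5.png

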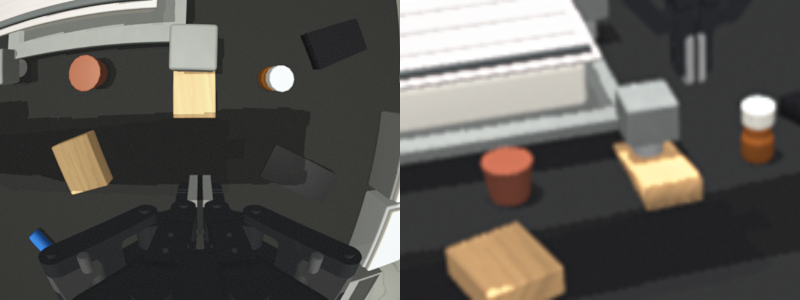

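The side panel shows the foot (650,148) resting on the wedge (655,165), which stayed in place. Next I'll move over the block and press.

```bash
python3 -m crank '[[1,[0,3,0],[0,0,0]],[1,[0,3,0],[0,0,0]],[1,[0,3,0],[0,0,0]],[1,[0,1.3,0],[0,0,0]],[1,[0,0,-2],[0,0,0]],[1,[0,0,-1.8],[0,0,0]],[1,[0,0,-1.3],[0,0,0]],[1,[0,0,0],[0,0,0]],[1,[0,0,0],[0,0,0]]]'
python3 -m crank '[[1,[0,0,-0.3],[0,0,0]],[1,[0,0,-0.2],[0,0,0]],[1,[0,0,0],[0,0,0]]]'
```

```text
clock: 12.33
position: [0.5705, 0.0599, 0.0738]
ee_rot: [0.0, 0.708, -0.0, 0.707]
ft_force: [0.7, 0.6, 0.7]
grip_width: 0.0
clock: 12.58
position: [0.5711, 0.0602, 0.0695]
ee_rot: [0.0, 0.707, -0.0, 0.707]
ft_force: [0.1, -1.4, 0.1]
grip_width: 0.0
```

```bash
python3 -m crank '[[1,[0,0,-0.2],[0,0,0]],[1,[0,0,-0.2],[0,0,0]],[1,[0,0,-0.1],[0,0,0]],[1,[0,0,0],[0,0,0]]]' | grep -E 'pos|ft'
python3 -m crank '[[1,[0,0,-0.1],[0,0,0]],[1,[0,0,-0.1],[0,0,0]],[1,[0,0,0],[0,0,0]]]' | grep -E 'pos|ft'
python3 -m crank '[[1,[0,0,-0.1],[0,0,0]],[1,[0,0,0],[0,0,0]]]' | grep -E 'pos|ft'
python3 -m crank '[[1,[0,0,-0.1],[0,0,0]],[1,[0,0,0],[0,0,0]]]' | grep -E 'pos|ft'
```

```text
position: [0.5707, 0.0602, 0.064]
ft_force: [0.2, -0.3, 0.1]
position: [0.5709, 0.0603, 0.0622]
ft_force: [0.2, -0.6, 0.4]
position: [0.5709, 0.0603, 0.0621]
ft_force: [-4.7, -0.7, 10.2]
position: [0.5711, 0.0602, 0.0619]
ft_force: [-7.4, -1.9, 17.8]
```

```bash
python3 -m crank '[[1,[-0.06,0,-0.02],[0,0,0]],[1,[0,0,0],[0,0,0]]]' | grep -E 'pos|ft'
python3 -m crank '[[1,[0,0,0],[0,0,0]],[1,[0,0,0],[0,0,0]],[1,[0,0,0],[0,0,0]],[1,[0,0,0],[0,0,0]],[1,[0,0,0],[0,0,0]],[1,[0,0,0],[0,0,0]],[1,[0,0,0],[0,0,0]],[1,[0,0,0],[0,0,0]]]'
```

```text
position: [0.571, 0.0602, 0.0619]
ft_force: [-6.1, -1.0, 17.3]
clock: 14.33
position: [0.571, 0.0602, 0.0619]
ee_rot: [0.0, 0.706, -0.0, 0.708]
ft_force: [-6.6, -1.8, 16.9]
grip_width: -0.0
```

```bash
python3 -m crank '[[1,[-0.05,0,-0.08],[0,0,0]],[1,[0,0,0],[0,0,0]],[1,[0,0,0],[0,0,0]],[1,[0,0,0],[0,0,0]],[1,[0,0,0],[0,0,0]],[1,[0,0,0],[0,0,0]]]'
python3 -m crank '[[1,[0,0,0.4],[0,0,0]],[1,[0,0,1],[0,0,0]],[1,[0,0,2.5],[0,0,0]],[1,[0,0,3],[0,0,0]],[1,[0,-3,3],[0,0,0]],[1,[0,-3,2],[0,0,0]],[1,[0,-3,0],[0,0,0]],[1,[0,0,0],[0,0,0]],[1,[0,0,0],[0,0,0]]]'
python3 - <<'E'
from h import *
p=viewer.camera("wrist"); q=viewer.camera("side")
for P in(p,q):
  for t in("wedge","wedge_back","corner_top","short_foot","shaker","vial","bung","flat_block"):
    for r in mark_of(t,P)[:3]:
        w=W(P,r["location"])
        if w[0]<.67 and w[1]>-.1: print(t,round(r["conf"],2),w.round(4))
cv2.imwrite("pics/c6.png",np.hstack([cv2.resize(p["frame"],(400,300)),cv2.resize(q["frame"][160:280,220:380],(400,300))])[:,:,::-1])
print(telemetry.get_obs()["ft_force"])
E
```

```text
clock: 14.83
position: [0.571, 0.0602, 0.0618]
ee_rot: [0.0, 0.706, -0.0, 0.708]
ft_force: [-6.4, -2.4, 21.7]
grip_width: 0.002
clock: 15.58
position: [0.5696, -0.0314, 0.1782]
ee_rot: [0.001, 0.707, -0.001, 0.707]
ft_force: [0.1, 1.5, 0.1]
grip_width: -0.001
wedge 0.85 [ 5.688e-01  3.640e-02 -4.000e-04]
wedge_back 0.75 [ 0.5726 -0.0095  0.0137]
corner_top 0.89 [0.5684 0.0573 0.0609]
vial 0.73 [ 0.653   0.0329 -0.0009]
bung 0.62 [ 0.445   0.0457 -0.0008]
wedge 0.9 [0.5654 0.0374 0.0023]
wedge_back 0.7 [0.5676 0.0395 0.0018]
corner_top 0.72 [0.5719 0.0661 0.0664]
short_foot 0.6 [0.5751 0.0678 0.012 ]
shaker 0.85 [0.4538 0.1781 0.0028]
vial 0.85 [0.6567 0.0344 0.0037]
bung 0.94 [0.448  0.0472 0.0041]
flat_block 0.93 [ 0.4247 -0.0692 -0.0006]
[ 0.54309311  0.45908716 -0.58589322]
```

View pics/c6.png

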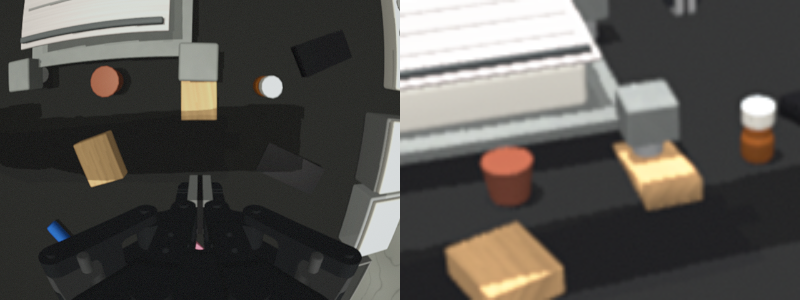

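The wedge and foot in the side panel (655,165) look identical before and after the press. The gripper is clear and nothing else has moved, so I'm handing in.

```bash
python3 -c "
from workcell import manip; print(manip.hand_in())"
```

```text
the job is handed in; nothing more can be done
None
```

I pushed the wooden wedge thin end first under the short foot. It stopped advancing under about 7.7 N, with its back face about 74 mm from the foot's centre, as the task gave for snug.

I then backed off and pressed on top of that corner with up to about 22 N. The fingertips met the block at about 62 mm height and sank only about 0.3 mm, so it no longer rocks. A sideways force of about 6 to 7 N built up during the press, but the corner did not visibly move.

In the last pictures the wedge is still under the foot, the gripper is clear of everything and the nearby things are where they stood. I did not re-measure the bottle, beaker, jar and screwdriver at the end, but the arm never went near them.

The networks did not fully agree: one side-view reading put the wedge's back face under the block, and one shaker reading was about 5 mm off earlier ones. The side pictures before and after the press look the same, so I took both as errors. The robot's clock read about 15.6 s after the last move, against the 51 s limit.

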